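Sweep the washers through the gate into the slot

TASK

In the sorting tray, sweep the two round washers with the fingertips along the deck and through the narrow gate, one at a time, so that each drops into the slot behind it. Only push them: do not pick them up. Leave the hexagonal nut where it lies, and do not disturb the reel and the jar beside the tray.

Things in the scene. Friction and masses are not known exactly. Their poses are not given: they have to be found in the camera images.
- sorting_tray: sorting tray fixed on the worktop, 212 mm (x) by 210 mm (y). Origin under its centre, on the worktop; x points from the open deck to the gate and slot, z up. Flat black deck 66 mm above the worktop, x = -101 to 50 mm, y = -100 to 100 mm; rim 5 mm above the deck at the front (-x) and both sides. At the +x end a bare-metal housing, x = 44 to 106 mm, its top 14 mm above the deck, cut by the gate.
- gate (a point): middle of the gate's entrance at deck level (tray x = 44 mm, y = 0). The gate is a gap 40 mm wide through the metal housing, along the tray's x; its side walls rise 14 mm above the deck. 6 mm inside it, at tray x = 50 mm, the deck ends at an edge and the slot begins; a washer falls in once its centre is past that edge.
- slot (a point): middle of the slot's floor (tray x = 75 mm, y = 0). The slot is an open-topped well behind the gate, tray x = 50 to 100 mm, 40 mm wide, its bare-metal floor 36 mm below the deck and 30 mm above the worktop.
- washer_a: First thick steel washer, a plain round ring, outside 28 mm, bore 15 mm, 8 mm thick, 20 to 40 g, lying loose and flat on the tray's black deck with open deck around it. Origin at its centre (4 mm above the deck); z is the ring's axis.
- washer_b: Second, identical thick steel washer, a plain round ring, outside 28 mm, bore 15 mm, 8 mm thick, 20 to 40 g, lying loose and flat on the tray's black deck with open deck around it. Origin at its centre (4 mm above the deck); z is the ring's axis.
- hex_nut: steel hexagonal nut, 24 mm across flats, 13 mm high, bore about 13 mm, lying loose and flat on the deck among the washers; to be left alone. Origin at its centre. Washers and nut take three places in any order, near tray (x, y) = (-41, 55), (-41, -55), (-56, 0) mm.
- solder_reel: blue reel of white wire, 45 mm across, 28 mm high. Bystander, loose, stands on the worktop beside the tray. Origin at the centre of its underside.
- glass_jar: small jar with white cap and green label, 34 mm across, 52 mm high. Bystander, loose, stands on the worktop beside the tray. Origin at the centre of its underside.
Not all that is in view belongs to the job. What is shaped like the washer_a but orange is not meant.

How it is judged:
On the way:
1. one washer lies in the slot while the other has not yet entered the gate ((((z of washer_a in the frame of sorting_tray below 0.056 m and x of washer_a in the frame of sorting_tray between 0.046 and 0.106 m and y of washer_a in the frame of sorting_tray between -0.022 and 0.022 m) and x of washer_b in the frame of sorting_tray below 0.034 m) or ((z of washer_b in the frame of sorting_tray below 0.056 m and x of washer_b in the frame of sorting_tray between 0.046 and 0.106 m and y of washer_b in the frame of sorting_tray between -0.022 and 0.022 m) and x of washer_a in the frame of sorting_tray below 0.034 m))), for 0.4 s.
At the end, for the whole second after the job is handed in: Both washers lie at rest in the slot, their centres between its walls and at least 10 mm below the deck; the nut is within 12 mm of where it lay, the reel and the jar within 15 mm of where they stood (z of each of washer_a, washer_b in the frame of sorting_tray below 0.056 m and x of washer_a in the frame of sorting_tray between 0.046 and 0.106 m and y of washer_a in the frame of sorting_tray between -0.022 and 0.022 m and x of washer_b in the frame of sorting_tray between 0.046 and 0.106 m and y of washer_b in the frame of sorting_tray between -0.022 and 0.022 m and linear speed of each of washer_a, washer_b below 0.02 m/s and distance of hex_nut from where it was at the start of the episode below 0.012 m and distance of each of solder_reel, glass_jar from where it was at the start of the episode below 0.015 m); the robot touches nothing.
It fails at once if a washer is lifted: its centre rises more than 12 mm above where it lies on the deck (z of any of washer_a, washer_b in the frame of sorting_tray above 0.082 m).
It fails at once if the second washer enters the gate before the first has dropped into the slot ((x of washer_a in the frame of sorting_tray above 0.034 m and z of washer_a in the frame of sorting_tray above 0.056 m) and (x of washer_b in the frame of sorting_tray above 0.034 m and z of washer_b in the frame of sorting_tray above 0.056 m)).
It fails at once if the hexagonal nut is moved more than 12 mm (distance of hex_nut from where it was at the start of the episode above 0.012 m).
It fails at once if the reel or the jar is moved more than 15 mm (distance of any of solder_reel, glass_jar from where it was at the start of the episode above 0.015 m).
It also fails if it takes over 64 s, if anything falls off the work surface, if the arm or the gripper's body presses on something with over 40 N, if the wrist force passes 120 N, or if a joint passes its speed limit or range.

ROBOT

A 7-joint arm with a two-finger parallel gripper is mounted at the origin on a cart in front of the work surface, level with it; the furniture and walls round the work are solid. World frame = base frame: x ahead of the robot, y to its left, z up, the work surface at z = 0. Lengths are in m, angles in rad, forces in N, time in s.
With the tool pointing down it reaches from about 0.4 to 0.85 m from the base axis. Payload 4.4 kg.
Tool frame: the origin (TCP) lies at the very end of the fingers, on their centre line; the grasp point (between the pads) lies 19 mm behind it; z points along the fingers, y is the line along which they close (so a half turn about z gives the same grasp; the last joint's range is limited). The gripper opens to 94 mm and grips with 3 to 60 N. Pads are 16 mm wide; open, the fingers measure 119 mm over their backs; the gripper's body (75 mm by 177 mm) begins 78 mm behind the grasp point.
Start: joints at [-1.286, 0.628, 0.038, 1.517, -0.027, 0.996, -0.02], TCP at [0.223, 0.61, 0.205] pointing down, gripper open.
Joint ranges: [-3.06, 3.06], [-0.37, 2.12], [-1.25, 1.32], [0.18, 2.47], [-1.1, 4.24], [0.23, 1.98], [-2.94, 2.94]. Speed limits (rad/s): [2.57, 2.57, 3.14, 3.14, 3.14, 3.14, 3.14].

INTERFACE

Orientations are given as a unit quaternion [x, y, z, w].
In Python, from workcell import ctrl gives the robot as it stands. Calls block until the motion is done:
- ctrl.move_pose(position, orientation): joint-space move of the TCP to a pose.
- ctrl.servo_line(position, attitude=None, vel=0.15): straight line of the TCP; attitude=None keeps the orientation; vel is the mean speed in m/s.
- ctrl.goto_joints(angles): joint-space move.
- ctrl.move_gripper(opening, force=None): finger opening in m; force is the grip in N (None keeps the last); returns when the fingers have stopped.
- ctrl.hold(seconds).
- ctrl.ik(position, orientation): joint angles nearest the present ones, or None.
- ctrl.get_state(): the state.
- ctrl.grab_frame(name): name is "side" or "top"; returns a dict with "color" (420x560x3 uint8, red, green, blue), "depth" (420x560 float32, m along the optical axis (not along the pixel's ray), 0 where there is no reading), "fx", "fy", "cx", "cy" (pixels), "origin" and "rotation" of the camera in the world. Camera axes: x right, y down, z forward; pixel columns grow to the right and rows downward; lengths in m; the calibration is good to about 2 mm. A picture is of the moment at which its call begins.
A pose or a line that the arm cannot do raises ctrl.Unreachable and nothing moves.
- ctrl.close_job(): hands the job in; it is judged then, once.
The state is a dict: "time": time; "joints": joint angles; "joint_vel": joint speeds; "effort": joint torques, N m; "ee_pos": TCP position; "tcp_rot": TCP orientation; "force": force on the tool from outside, world axes, zero at the start; "wrist_torque": the same for the moment, N m; "opening": finger opening in m; "gripper_force": force on a finger pad.
Only numpy, scipy, OpenCV 4.12 (cv2) and the standard library are available. Lean on these libraries where they do the work, as an engineer would, in place of code of your own. Each camera call takes 0.05 s, during which the arm holds its last target. There are 200 camera calls.

## Working session

There is one attempt and no reset: what is moved stays moved. The work goes in short steps, each a Python script; the robot and the scene stay as the last script left them, time stands still between calls to the robot, and variables do not carry over. Pictures are saved under pics/ and viewed, at most 10 in all, crops included, and the job is handed in when it is done.

```bash
mkdir -p pics
python3 - <<'E'
from workcell import ctrl
import cv2,numpy as np
for n in("top","side"):
    f=ctrl.grab_frame(n); cv2.imwrite(f"pics/{n}0.png",f["color"][:,:,::-1]); np.savez(f"pics/{n}0.npz",**f)
    print(n,f["origin"],f["rotation"],f["fx"],f["cx"],f["cy"])
s=ctrl.get_state();print(s["time"],s["ee_pos"],s["tcp_rot"])
E
```

```text
top [0.43360036 0.02626055 0.95104744] [-0.70388273  0.70505311 -0.06023809  0.06181096] 495.3282250294738 284.36782808826166 210.7888063951515
side [0.41928288 0.772395   0.43023942] [-0.07653144  0.83546372 -0.54072258  0.06133845] 439.00337124413556 279.0566493474427 215.52042721945904
0.1 [0.22318126 0.60987814 0.20469007] [ 1.74529541e-01  9.84651605e-01 -7.99639181e-04 -1.27500871e-04]
```

View pics/top0.png

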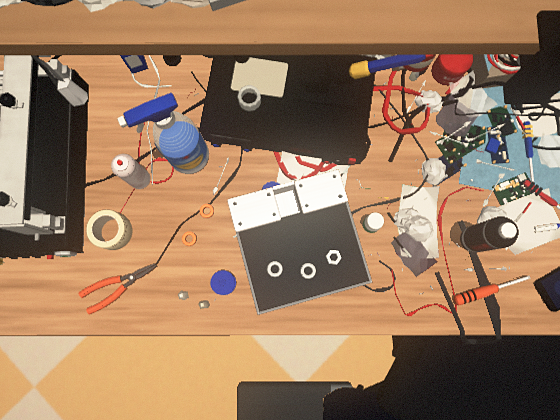

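View pics/side0.png

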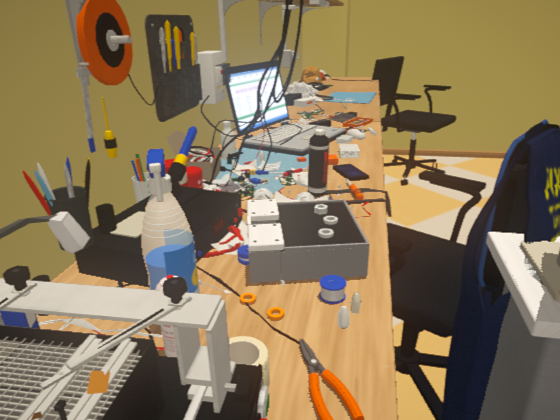

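The top view shows the tray with its gate towards the top of the image. The washers are near px (275,269) and (308,271), the nut near (334,257), the reel near (223,282) and the jar near (373,223). I'll enlarge this area.

```bash
cat > h.py <<'E'
import numpy as np
from scipy.spatial.transform import Rotation as R
def px2w(f,u,v,z):
    d=R.from_quat(f["rotation"]).apply([(u-f["cx"])/f["fx"],(v-f["cy"])/f["fy"],1]) ; o=f["origin"]
    return o+d*(z-o[2])/d[2]
E
python3 - <<'E'
import cv2,numpy as np
from h import *
im=cv2.imread("pics/top0.png")[165:320,215:395]
cv2.imwrite("pics/crop.png",cv2.resize(im,None,fx=3.8,fy=3.8,interpolation=cv2.INTER_CUBIC))
f=np.load("pics/top0.npz")
for u,v in [(308,271),(290,230),(290,100),(220,110),(360,130)]:
    p=px2w(f,u,v,0.066); d=f["depth"][v,u]; r=(p-f["origin"]); ax=R.from_quat(f["rotation"]).apply([0,0,1])
    print(u,v,p, f["origin"]+r*d/(r@ax))
E
```

```text
308 271 [ 0.47946998 -0.01368769  0.066     ] [ 0.47970115 -0.01388901  0.06153968]
290 230 [0.55294334 0.01802765 0.066     ] [0.55274718 0.01804118 0.06745473]
290 100 [0.80034637 0.01718345 0.066     ] [0.79731704 0.01725843 0.0733105 ]
220 110 [0.78079457 0.14893275 0.066     ] [0.43360036 0.02626055 0.95104744]
360 130 [ 0.74088501 -0.11324958  0.066     ] [ 0.73808037 -0.11197625  0.07407798]
```

View pics/crop.png

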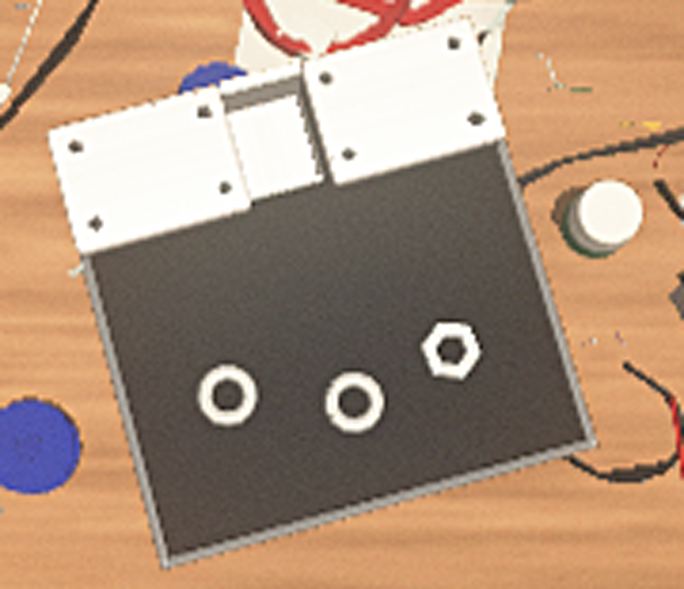

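The crop shows these points:

| Item | Crop px |
|---|---|
| Left washer | (228,395) |
| Middle washer | (355,402) |
| Nut (right) | (452,350) |
| Gate entrance corners | (250,210), (337,184) |
| Front rim corners | (168,565), (593,442) |
| Housing back corners | (50,130), (470,18) |

The nut takes the -y place.

```bash
cat >> h.py <<'E'
F=np.load("pics/top0.npz")
c=lambda x,y,z:px2w(F,215+x/3.8-.37,165+y/3.8-.37,z)[:2]
pts=[((168,565),.071,(-106,105)),((593,442),.071,(-106,-105)),((50,130),.08,(106,105)),((470,18),.08,(106,-105)),
     ((250,210),.08,(44,20)),((337,184),.08,(44,-20)),((80,250),.08,(44,105)),((505,138),.08,(44,-105))]
W=np.array([c(*p,z) for p,z,_ in pts]);T=np.array([t for *_,t in pts])/1000
wm,tm=W.mean(0),T.mean(0); A=(T-tm).T@(W-wm)
yaw=np.arctan2(A[0,1]-A[1,0],A[0,0]+A[1,1]); M=np.array([[np.cos(yaw),-np.sin(yaw)],[np.sin(yaw),np.cos(yaw)]])
org=wm-M@tm
t2w=lambda p:org+M@np.asarray(p)
w2t=lambda w:(np.asarray(w)-org)@M
def quat(a,flip=0):   # tool z down, tool x along tray angle a
    t=a+yaw+np.pi*flip; x=np.array([np.cos(t),np.sin(t),0]); z=np.array([0,0,-1.])
    return R.from_matrix(np.c_[x,np.cross(z,x),z]).as_quat()
E
python3 - <<'E'
from h import *
from workcell import ctrl
print(org,np.degrees(yaw));print(np.round((W-np.array([t2w(t) for t in T]))*1000,1))
for p,z in(((228,395),.074),((355,402),.074),((452,350),.079)):print(w2t(c(*p,z))*1000)
for a in(0,-np.pi/4):
  for fl in(0,1):
    for p in((-.085,0),(.045,0)):
      print(a,fl,np.round(ctrl.ik([*t2w(p),.069],quat(a,fl)) if ctrl.ik([*t2w(p),.069],quat(a,fl)) is not None else np.nan,2))
d=F["depth"];
for (u0,u1,v0,v1) in((0,90,50,260),(155,210,115,180),(95,160,150,190),(200,380,50,160),(0,560,0,40)):
  q=d[v0:v1,u0:u1];q=q[q>0];print(u0,v0,.951-np.percentile(q,1))
E
```

```text
[0.53397469 0.00266266] 15.370446791279878
[[ 2.2 -3. ]
 [ 2.   3.1]
 [-0.8 -2.5]
 [-2.4  0.8]
 [-1.9  1.5]
 [-0.2 -0.7]
 [ 1.9 -1.1]
 [-0.9  1.9]]
[-37.44405658  54.62747894]
[-56.24021831  -1.22579678]
[-45.39483683 -50.75477112]
0 0 [-0.34  0.65  0.48  2.18 -0.68  0.46 -0.62]
0 0 [-0.44  0.79  0.6   1.85 -0.67  0.71 -0.76]
0 1 [ 0.08  0.59 -0.14  2.17  0.21  0.39  1.61]
0 1 [ 0.01  0.71 -0.14  1.84  0.16  0.6   1.62]
-0.7853981633974483 0 [-0.61  0.82  0.96  2.19 -1.09  0.74 -0.97]
-0.7853981633974483 0 [-0.61  0.94  0.96  1.86 -0.98  0.91 -1.26]
-0.7853981633974483 1 [-0.03  0.59  0.01  2.18 -0.02  0.37  1.06]
-0.7853981633974483 1 [-0.11  0.71  0.05  1.84 -0.06  0.59  1.04]
0 50 0.4907932
155 115 0.20318866
95 150 0.0921523
200 50 0.492478
0 0 0.51303506
```

Run:
```python
from h import *
for n in("top","side"):
  f=np.load(f"pics/{n}0.npz");v,u=np.mgrid[:420,:560];d=f["depth"]
  P=np.stack([(u-f["cx"])/f["fx"]*d,(v-f["cy"])/f["fy"]*d,d],-1)[d>0]
  P=R.from_quat(f["rotation"]).apply(P)+f["origin"]
  for z0,z1 in((.09,.2),(.2,.35),(.35,.6)):
    for y in np.arange(-.2,.8,.1):
      q=P[(P[:,2]>z0)&(P[:,2]<z1)&(P[:,1]>y)&(P[:,1]<y+.1)&(P[:,0]>.1)&(P[:,0]<1)]
      if len(q)>5: print(n,z0,round(y,1),len(q),"xmin",q[:,0].min().round(3))
```

```text
top 0.09 -0.2 708 xmin 0.79
top 0.09 -0.1 1455 xmin 0.78
top 0.09 0.0 188 xmin 0.774
top 0.09 0.1 910 xmin 0.676
top 0.09 0.2 1027 xmin 0.649
top 0.09 0.3 488 xmin 0.644
top 0.09 0.4 6862 xmin 0.519
top 0.09 0.5 76 xmin 0.74
top 0.2 -0.2 65 xmin 0.814
top 0.2 0.1 143 xmin 0.708
top 0.2 0.2 1203 xmin 0.681
top 0.2 0.3 522 xmin 0.742
top 0.2 0.4 355 xmin 0.573
top 0.35 -0.2 7235 xmin 0.608
top 0.35 -0.1 5986 xmin 0.657
top 0.35 0.0 6039 xmin 0.657
top 0.35 0.1 6035 xmin 0.657
top 0.35 0.2 5166 xmin 0.658
side 0.09 -0.2 2534 xmin 0.1
side 0.09 -0.1 2047 xmin 0.1
side 0.09 0.0 876 xmin 0.873
side 0.09 0.1 3368 xmin 0.677
side 0.09 0.2 4717 xmin 0.67
side 0.09 0.3 358 xmin 0.643
side 0.09 0.4 14458 xmin 0.517
side 0.09 0.5 11221 xmin 0.553
side 0.2 -0.2 1580 xmin 0.1
side 0.2 -0.1 2478 xmin 0.947
side 0.2 0.0 3026 xmin 0.976
side 0.2 0.1 4093 xmin 0.708
side 0.2 0.2 1358 xmin 0.68
side 0.2 0.3 971 xmin 0.741
side 0.2 0.4 1117 xmin 0.571
side 0.35 -0.2 1370 xmin 0.904
side 0.35 -0.1 3179 xmin 0.942
side 0.35 0.0 2945 xmin 0.975
side 0.35 0.1 1813 xmin 0.976
```

```bash
cat >> h.py <<'E'
def go(ctrl,p,z,a,vel=.12): ctrl.servo_line([*t2w(p),z],quat(a,1),vel=vel)
def rep(ctrl):
    s=ctrl.get_state();print(round(s["time"],1),np.round(w2t(s["ee_pos"][:2])*1000,1),s["ee_pos"][2].round(4),np.round(s["force"],1),round(s["opening"],4))
def snap(ctrl,n):
    import cv2
    f=ctrl.grab_frame("top");cv2.imwrite(f"pics/{n}.png",cv2.resize(f["color"][165:320,215:395,::-1],None,fx=3.8,fy=3.8,interpolation=cv2.INTER_CUBIC))
E
python3 - <<'E'
from h import *
from workcell import ctrl
ctrl.servo_line([.19,.42,.22],vel=.25)
ctrl.move_gripper(.010)
ctrl.move_pose([*t2w((-.089,-.001)),.14],quat(0,1));rep(ctrl)
go(ctrl,(-.089,-.001),.069,0,.06);rep(ctrl)
go(ctrl,(0,0),.069,0,.05);rep(ctrl)
snap(ctrl,"m1")
E
```

```text
4.2 [-88.5  -0.2] 0.1401 [-0.9 -0.2  0.2] 0.0099
5.6 [-88.7  -1.1] 0.0693 [ 1.3 -0.3  0.5] 0.0098
7.5 [-0.1 -0. ] 0.069 [-0.3  0.  -0. ] 0.0101
```

View pics/m1.png

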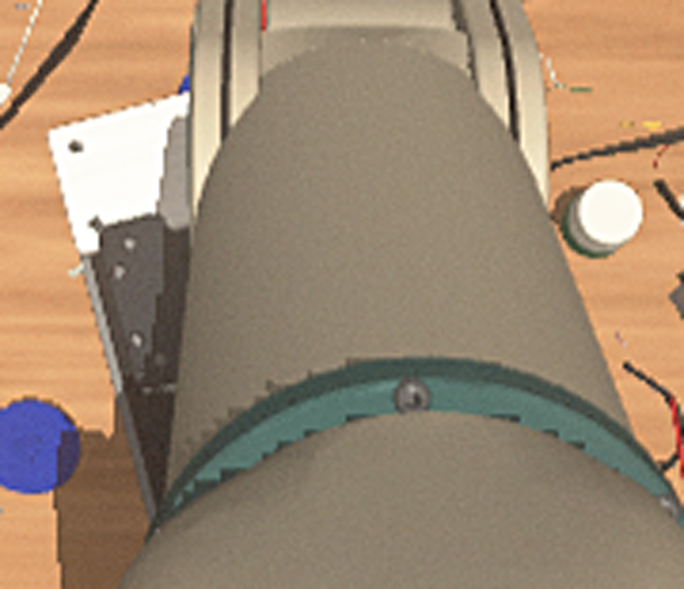

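The arm hides the washers in the top view; only the reel (30,445) and jar (600,215) are visible, both still in place. I'll use the side camera instead.

```bash
cat >> h.py <<'E'
def sside(ctrl,n):
    import cv2
    f=ctrl.grab_frame("side");cv2.imwrite(f"pics/{n}.png",cv2.resize(f["color"][180:290,235:380,::-1],None,fx=5,fy=5,interpolation=cv2.INTER_CUBIC))
E
python3 - <<'E'
from h import *
from workcell import ctrl
sside(ctrl,"s1")
E
```

```text
(no output)
```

View pics/s1.png

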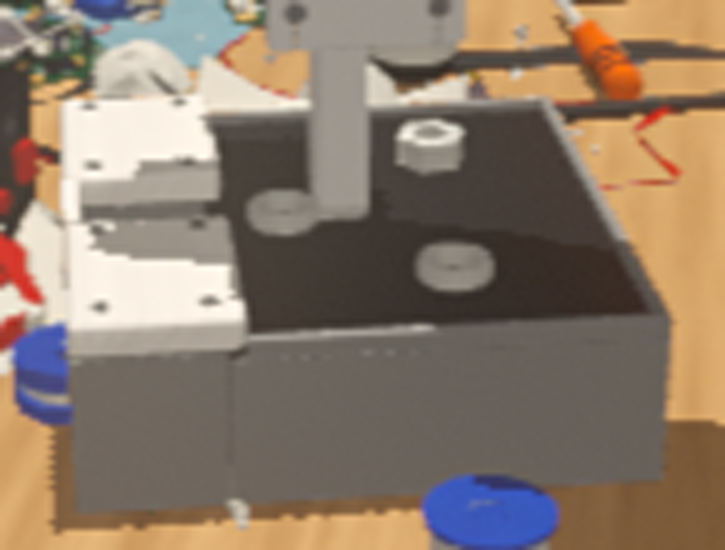

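The side view shows the first washer at (285,212), directly ahead of the fingers and lined up with the gate. The nut (430,145) and second washer (455,265) haven't moved. I'll carry on.

Run:
```python
from h import *
from workcell import ctrl
go(ctrl,(.0355,0),.069,0,.05);rep(ctrl)
ctrl.hold(.3);rep(ctrl)
go(ctrl,(.01,0),.069,0,.1)
go(ctrl,(.01,0),.13,0,.1)
# over the second washer's start
a=-np.pi/4
go(ctrl,(-.066,.083),.13,a,.12);rep(ctrl)
snap(ctrl,"m2");sside(ctrl,"s2")
import cv2;x,y=[cv2.imread(f"pics/{n}.png") for n in("m2","s2")]
cv2.imwrite("pics/two.png",np.hstack([cv2.resize(x,(400,344)),cv2.resize(y,(400,344))]))
```

```text
8.4 [35.1  0. ] 0.0689 [ 0.4 -0.3  0. ] 0.01
8.8 [35.3 -0.1] 0.0691 [-0.1  0.2  0.4] 0.0101
11.0 [-65.6  82.7] 0.1299 [ 0.6 -0.4  0.4] 0.0101
```

View pics/two.png

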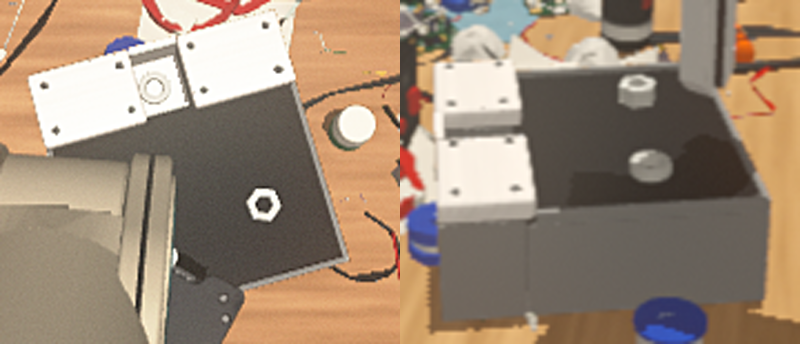

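The top view (left half) shows the first washer lying flat in the slot at (155,88), with the nut in place. The side view shows the second washer still at (650,165). I'll push it diagonally to the front of the gate.

Run:
```python
from h import *
from workcell import ctrl
w=np.array([-.0374,.0546]);g=np.array([.008,0]);u=(g-w)/np.linalg.norm(g-w);a=np.arctan2(u[1],u[0])
go(ctrl,w-.030*u,.1,a,.08)
go(ctrl,w-.030*u,.069,a,.05);rep(ctrl)
go(ctrl,g-.0212*u,.069,a,.05);rep(ctrl)
go(ctrl,g-.033*u,.069,a,.08)
go(ctrl,g-.033*u,.1,a,.1)
go(ctrl,(-.045,0),.1,0,.1);rep(ctrl)
sside(ctrl,"s3")
```

```text
12.4 [-56.6  77.6] 0.069 [ 0.3  0.8 -0. ] 0.01
14.2 [-5.7 16.5] 0.069 [0.7 0.4 0.6] 0.01
16.0 [-45.    0.1] 0.0997 [ 0.6  0.1 -0.7] 0.0099
```

View pics/s3.png

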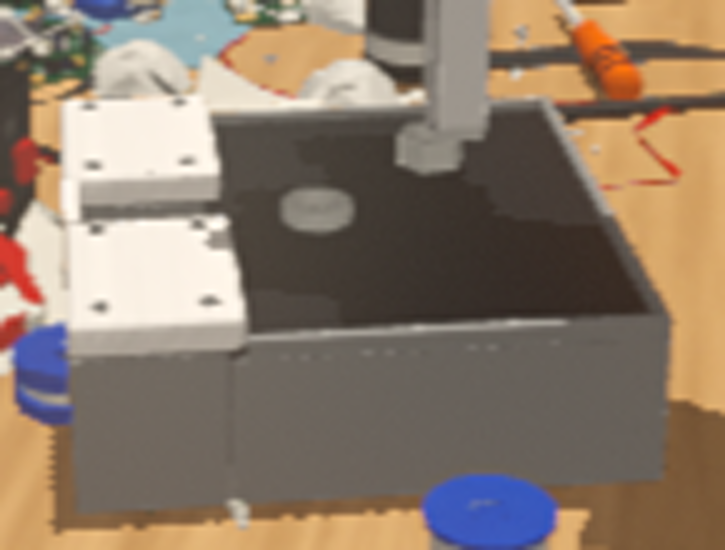

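The second washer is at (317,209), on the gate's line and at about x = 8 mm. I'll make the final push.

Run:
```python
from h import *
from workcell import ctrl
go(ctrl,(-.034,0),.1,0,.06)
go(ctrl,(-.034,0),.069,0,.05)
go(ctrl,(.0355,0),.069,0,.05);ctrl.hold(.3);rep(ctrl)
go(ctrl,(.01,0),.069,0,.1)
go(ctrl,(.01,0),.13,0,.1)
go(ctrl,(-.066,.083),.15,-np.pi/4,.12);rep(ctrl)
snap(ctrl,"m4");sside(ctrl,"s4")
import cv2;x,y=[cv2.imread(f"pics/{n}.png") for n in("m4","s4")]
cv2.imwrite("pics/two4.png",np.hstack([cv2.resize(x,(400,344)),cv2.resize(y,(400,344))]))
```

```text
18.9 [35.4 -0. ] 0.069 [ 0.3 -0.1  0.7] 0.0095
21.2 [-65.7  82.7] 0.1498 [ 0.8 -0.3  0.1] 0.01
```

View pics/two4.png

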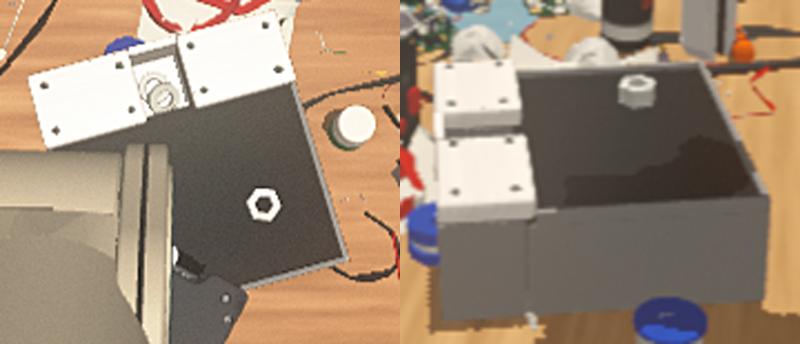

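Both washers are in the slot, the second one (162,96) overlapping the first. The nut and jar are in place. I'll check the second washer's height by depth before handing in.

Run:
```python
from h import *
from workcell import ctrl
f=ctrl.grab_frame("top");v,u=np.mgrid[196:216,274:300];d=f["depth"][v,u]
P=np.stack([(u-f["cx"])/f["fx"]*d,(v-f["cy"])/f["fy"]*d,d],-1)
P=R.from_quat(f["rotation"]).apply(P.reshape(-1,3))+f["origin"]
print((P[:,2].reshape(d.shape)*1000).round().astype(int))
t=w2t(P[:,:2]); m=(P[:,2]>.041)&(P[:,2]<.06)&(abs(t[:,1])<.019)&(t[:,0]>.05);print(t[m].mean(0),P[m,2].max())
```

```text
[[ 80  29  30  34  29  31  29  26  29  29  30  27  29  29  31  27  30  29
   30  29  31  28  34  57  75  82]
 [ 82  27  30  30  29  28  29  30  41  39  36  38  37  30  29  29  28  31
   31  30  29  32  30  54  76  78]
 [ 79 951  26  28  32  29  36  38  36  36  39  38  36  38  37  32  29  31
   29  32  29  26  29  48  66  80]
 [ 80  79  28  29  29  40  35  38  36  37  38  36  37  40  38  34  29  28
   30  30  31  29  31 951  62  78]
 [ 82  78  32  30  37  37  39  37  39  38  34  35  36  39  40  36  36  30
   27  30  27  30  30  30  57  76]
 [ 77  80  74  28  35  37  35  35  28  30  30  32  30  39  36  35  38  30
   28  30  30  31  26  31  52  70]
 [ 81  78  77  38  38  38  35  27  31  28  29  31  45  48  47  44  48  42
   28  32  26  26  30  28  42  67]
 [ 78  80  81  38  37  36  38  30  30  26  31  44  49  51  52  49  48  49
   49  44  29  31  32  31  32  58]
 [ 79  79  78  36  37  39  34  31  31  45  49  47  51  50  50  48  49  46
   50  46  29  28  29  30  32  53]
 [ 81  80  79  78  37  38  36  31  32  46  50  48  49  50  48  47  44  45
   45  40  45  29  29  31  28  46]
 [ 79  78 
[... 424 characters left out ...]
]
 [ 78  80  78  85  80  30  31  37  44  44  44  42  39  39  35  30  29  25
   37  42  39  38  30  31  29  32]
 [ 79  79  80  79  78  30  29  30  46  46  45  44  30  28  27  28  29  33
   40  42  39  38  30  31  32  31]
 [ 82  83  79  77  80  74  28  31  42  45  46  44  41  28  32  33  35  40
   39  38  38  28  28  29  67  67]
 [ 80  81  79  79  79  79  28  31  31  42  45  42  45  43  42  38  40  37
   36  38  64  65  65  65  67  62]
 [ 79  80  77  79  78  80  31  30  32  29  45  42  40  41  41  39  40  66
   66  68  65  66  66  65  67  65]
 [ 79  82  82  80  80  79  79 951  27  27  29  42  40  66  65  68  66  65
   67  64  65  65  65  66  66  65]]
[0.06741566 0.00241221] 0.05228476161491591
```

The second washer lies on the first with its top at 51 mm at most, so its centre is near 40 mm, which is below the 56 mm limit.

```bash
python3 -c "
from workcell import ctrl
print(ctrl.close_job())"
```

```text
the job is handed in; nothing more can be done
None
```

I pushed both washers through the gate one at a time, and both now lie in the slot; the nut, reel and jar look undisturbed in the camera views, and I've handed the job in, though no verdict came back.

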